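Isolate the paint-drying cabinet and open its door to air

ROBOT

A 6-joint arm with a two-finger parallel gripper is mounted at the origin on the work surface. World frame = base frame: x ahead of the robot, y to its left, z up, the work surface at z = 0. Lengths are in mm, angles in rad, forces in N, time in s.
With the tool pointing down it reaches from about 275 to 1000 mm from the base axis. Payload 8.4 kg.
Tool frame: the origin (TCP) lies midway between the tips of the shut fingers; the grasp point (between the pads) lies 19 mm behind it; z points along the fingers, y is the line along which they close (so a half turn about z gives the same grasp; the last joint's range is limited). The gripper opens to 85 mm and grips with 20 to 120 N. Pads are 22 mm wide; open, the fingers measure 114 mm over their backs; the gripper's body (76 mm by 85 mm) begins 54 mm behind the grasp point. The pads swing forward as they close: fully open they stand 13 mm farther back than shut.
Start: joints at [1.127, 0.353, 1.633, -0, 1.155, -0.002], TCP at [267.228, 564.993, 231.281] pointing down, gripper open.
Joint ranges: [-2.63, 2.63], [-0.92, 2.1], [0.06, 2.66], [-1.3, 4.44], [0, 2.69], [-3.02, 3.02]. Speed limits (rad/s): [2.22, 2.22, 2.79, 3.14, 3.14, 3.14].

INTERFACE

Orientations are given as [roll, pitch, yaw] about the fixed x, y, z axes, in that order (R = Rz(yaw) Ry(pitch) Rx(roll)).
In Python, from rig import r, cams gives the robot as it stands. The module is installed in compiled form; this text tells all that it offers.
- The arm moves only by the tool send_rows, never from a script. Its argument "targets" is one flat list of numbers, 7 for each row, row after row: the shift along the tool's x, y, z in m, then the turn, a rotation vector about the tool's x, y, z in rad, then the opening, from -1 (shut) to 1 (fully open). In form: [tx, ty, tz, wx, wy, wz, fingers, tx, ty, tz, wx, wy, wz, fingers, ...]. A call has 1 to 12 rows; each row is the pose to reach, as a shift and turn from the pose commanded when the call began, along the tool's axes at that moment; what a row does not reach only later rows make up. A row lasts 1/12 s, in which the tool goes at most 41.7 mm and 7.16 degrees, less where a joint would pass 70% of its speed; a pose out of reach is approached as far as the arm can. A call with a gripper value outside its range is refused whole. The fingers move at their own pace and stop on an object; "grip_force" is the grip in N (left out, the last holds). Time passes only in rows, so rows that repeat a pose let the fingers close. It gives the time, the measured TCP pose, the force, the opening and the grip force at its end, in the units of the state.
- r.sense(): the state, without advancing time (a new reading comes with each control period).
- cams.grab_frame(name): name is "scene" or "top" or "wrist"; returns a dict with "color" (400x640x3 uint8, blue, green, red), "fx", "fy", "cx", "cy" (pixels), "xyz" and "attitude" of the camera in the world. Camera axes: x right, y down, z forward; pixel columns grow to the right and rows downward; lengths in mm; the calibration is good to about 2 mm. A picture is of the moment at which its call begins. There is no depth.
- r.sign_off(): hands the job in; it is judged then, once.
The state is a dict: "clock": time; "qpos": joint angles; "qvel": joint speeds; "joint_efforts": joint torques, N m; "eef_pos": TCP position; "tcp_rot": TCP orientation; "contact_force": force on the tool from outside, world axes, zero at the start; "wrist_torque": the same for the moment, N m; "opening": opening from 0.0 (shut) to 1.0 (fully open); "grasp_force": force on a finger pad.
Only numpy, scipy, OpenCV 4.12 (cv2) and the standard library are available. Lean on these libraries where they do the work, as an engineer would, in place of code of your own. Each camera call takes 0.05 s, during which the arm holds its last target. There are 200 camera calls.

TASK

The painted wooden disc in the little drying cabinet is done. With the cabinet door still shut, turn the red rotary isolator on its sloping box from on to off (pointer from the green dot to the red dot, fully home); only then swing the cabinet door open by its handle and leave it standing square to the cabinet front. Leave the two loose paint pots and the loose wooden disc on the bench where they are.

Things in the scene. Friction and masses are not known exactly. Their poses are not given: they have to be found in the camera images.
- stand: Isolator stand, fixed. Origin: under it on the bench; its front (-x) faces right (world -y, partly -x), z up. Cream box, face 130 x 130 mm sloped 40 deg towards -x, face centre 85 mm above origin. On the face a green dot (on) up the slope, a red dot (off) to its +y. A plywood shelf overhangs: x 20 to 100, y +-90, z 222 to 234 mm, posts at x=85, y=+-75. A straight-down gripper fouls it.
- isolator (a joint): Red isolator handle, rad: 0 = on (white pointer up the slope at the green dot), 1.571 = off (pointer at the red dot). Turns 90 deg, counter-clockwise seen from the front, about the line through the face's centre square to the face. Sprung to snap to the nearer end; 0.15 N m to turn.
- isolator_grip (a point): Grip point on the handle's turning axis, 26 mm above the sloping face. z: the turning axis, out of the face (40 deg from vertical); x: along the handle bar to its pointer end, turning with it. Bar 70 mm long (x), 14 thick (y), from 4 to 38 mm above the face, on a hub of radius 26 mm, 8 mm high.
- cabinet_front (a point): Cream drying cabinet, fixed to the bench, 240 mm cube, painted disc on a rack inside. The point is the centre of its front opening, 120 mm above the bench; -x points out of the front (towards the robot), z up. The cabinet reaches 240 mm behind it, 120 mm to each side. The door closes this opening.
- door (a joint): Teal framed glass door, rad: 0 = shut, 1.571 = square to the cabinet front; it can go on to 2.0. Stiff enough to stay where it is left.
- door_hinge (a point): On the door's upright hinge line at mid-height (120 mm above the bench), at the cabinet's -y front edge. Axes turn with the door: z up, y along the door from hinge to free edge, -x out of its front face. Door 240 mm wide, 240 high, 14 thick.
- door_handle (a point): Upper end of the upright steel bar handle, 228 mm above the bench (door top 240). Bar round, 12 mm thick, from z=114 to 234 mm, its axis 36 mm out from the door's front face and 215 mm from the hinge line along the door (25 mm from the free edge); stubs to the door at z=128 and 190 mm. Axes as door_hinge.
- pot_green: Loose white paint pot with a lime cap, 42 mm across, 58 mm high, origin under its centre, on the bench to the right of the cabinet's front. Leave it.
- pot_teal: Loose dark teal paint pot with a black cap, 42 mm across, 58 mm high, origin under its centre, on the bench beyond the isolator stand (its -y side). Leave it.
- disc: Loose wooden disc with a half-painted top, 100 mm across, 30 mm high, origin under its centre, on the bench, on the robot's side of the isolator stand (its +y side). Leave it.
Things that resemble listed ones, but are neither listed nor needed, are in the scene too. Of the things that look like the stand, the middle-sized one is meant.

How it is judged (in metres and radians):
On the way, in this order (a step that is already met when the one before it is completed fails the run):
1. the isolator is fully off while the door is still shut (value of joint isolator above 1.45 rad and value of joint door below 0.1 rad), for 0.2 s.
2. the door stands about square to the cabinet front (value of joint door between 1.31 and 1.83 rad), for 0.2 s.
At the end, for the whole second after the job is handed in: The isolator is fully off (within 7 deg of its end), the door stands still within 15 deg of square to the cabinet front, and the two pots and the loose disc are within 20 mm of where they stood (all of step 2 and value of joint isolator above 1.45 rad and velocity of joint door between -0.05 and 0.05 rad/s and distance of each of pot_green, pot_teal, disc from where it was at the start of the episode below 0.02 m); the robot touches nothing.
It fails at once if the door is opened before the isolator is off (value of joint door above 0.15 rad and value of joint isolator below 1.3 rad).
It fails at once if a loose pot or the loose disc is shifted by more than 20 mm or tipped over (distance of any of pot_green, pot_teal, disc from where it was at the start of the episode above 0.02 m or angle between any of pot_green, pot_teal, disc's own z axis and vertical above 0.5 rad).
It also fails if it takes over 64 s, if anything falls off the work surface, if the arm or the gripper's body presses on something with over 40 N, if the wrist force passes 120 N, or if a joint passes its speed limit or range.

## Working session

There is one attempt and no reset: what is moved stays moved. The work goes in short steps, Python scripts to look and compute and a tool call to move; the robot and the scene stay as the last step left them, time stands still between calls to the robot, and variables do not carry over. Pictures are saved under pics/ and viewed, at most 10 in all, crops included, and the job is handed in when it is done.

Besides the shell and the picture viewer there is one more tool, called after ">>>" as a command line: name --argument value ..., lists and objects as JSON in quotes. send_rows: Moves the arm, as the interface text tells. Its arguments: {"type":"object","properties":{"targets":{"type":"array"},"grip_force":{"type":"number"}},"required":["targets"]}

```bash
mkdir -p pics
python3 - <<'E'
from rig import r,cams
import cv2,pickle
for n in ("scene","top"):
    f=cams.grab_frame(n); cv2.imwrite(f"pics/{n}0.png",f["color"]); pickle.dump(f,open(f"{n}0.pkl","wb"))
    print(n,{k:v for k,v in f.items() if k!="color"})
print(r.sense())
E
```

```text
scene {'fx': 405.42922739094325, 'fy': 405.42922739094325, 'cx': 315.9123974164664, 'cy': 195.62855847908304, 'xyz': array([1073.23575294, -234.8829566 ,  899.40086541]), 'attitude': array([-2.43698414, -0.00893275,  1.36894701])}
top {'fx': 438.4983289274054, 'fy': 438.4983289274054, 'cx': 316.5768426632588, 'cy': 201.13808092564804, 'xyz': array([ 364.37038208,  -86.89709146, 1533.55710968]), 'attitude': array([-3.09453218, -0.00530113, -1.56027045])}
{'clock': 0.1, 'qpos': array([ 1.12662099e+00,  3.53580999e-01,  1.63406331e+00, -2.66839959e-05,
        1.15522772e+00, -2.38858361e-03]), 'qvel': array([-0.00075462, -0.00226706, -0.00035314,  0.00127195,  0.00191307,
        0.00089749]), 'joint_efforts': array([-1.21189038e-03, -6.06353116e+01, -3.42821324e+01, -2.00804411e-04,
        3.98071294e-03,  5.87985852e-06]), 'eef_pos': array([267.03446752, 564.59610716, 230.63392944]), 'tcp_rot': array([-3.14031322e+00,  2.13430644e-05,  2.69981670e+00]), 'contact_force': array([-0.97693949, -0.02853377, -0.1899158 ]), 'wrist_torque': array([ 0.00381931, -0.00779289, -0.01926922]), 'grasp_force': 0.0, 'opening': 1.0009555119475186}
```

View pics/scene0.png

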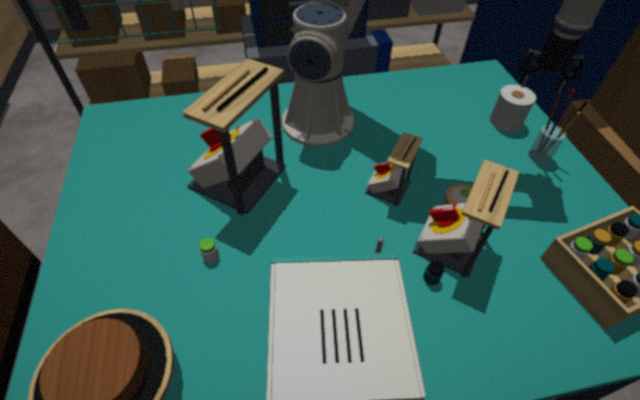

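View pics/top0.png

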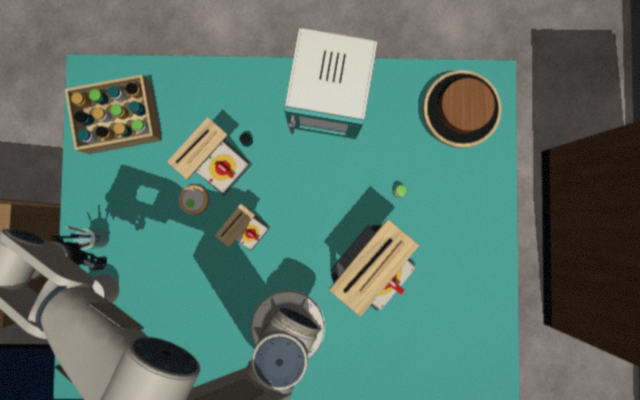

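Scene picture: three lookalike stands. The large one is at about (235,130), the small one at (390,170) and the middle-sized one at (460,215). In the top picture they are at (375,270), (243,230) and (210,160). The middle-sized one is meant, with the teal pot at top (247,138) beyond it and the disc at top (193,200) on its robot side. The cabinet is at top (332,80) with its handle near (292,122). I'll confirm the stand in an enlarged crop.

Run:
```python
import cv2,numpy as np
t=cv2.imread("pics/top0.png");s=cv2.imread("pics/scene0.png")
def crop(im,x,y,w,h,k):
    c=cv2.resize(im[y:y+h,x:x+w],None,fx=k,fy=k,interpolation=cv2.INTER_CUBIC)
    for i in range(0,w,10):
        cv2.line(c,(i*k,0),(i*k,6),(255,255,255),1)
        if i%20==0: cv2.putText(c,str(x+i),(i*k,16),0,.35,(255,255,255))
    for j in range(0,h,10):
        cv2.line(c,(0,j*k),(6,j*k),(255,255,255),1)
        if j%20==0: cv2.putText(c,str(y+j),(8,j*k+4),0,.35,(255,255,255))
    return c
a=crop(t,160,105,100,110,4);b=crop(s,410,155,100,140,4)
c=crop(t,280,20,100,120,4) 
h=600
def pad(i,h): return np.vstack([i,np.zeros((h-i.shape[0],i.shape[1],3),np.uint8)])
cv2.imwrite("pics/c1.png",np.hstack([pad(a,560),pad(b,560)]))
```

```text
(no output)
```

View pics/c1.png

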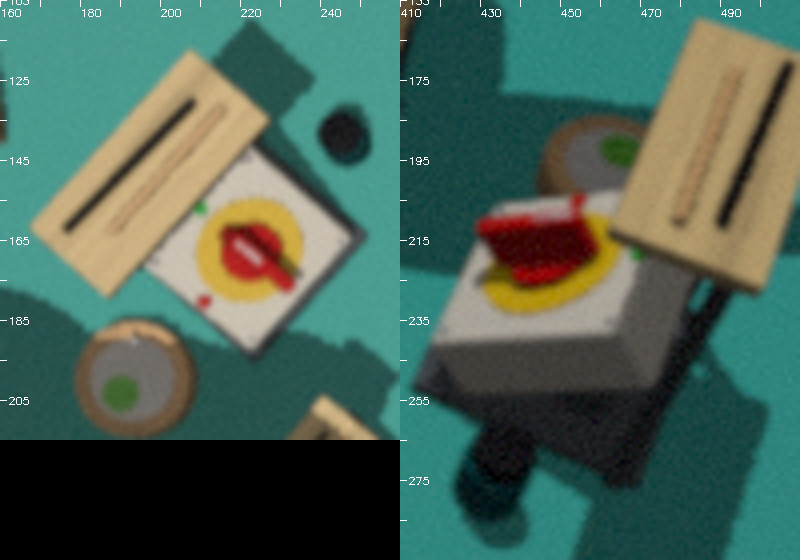

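The crop confirms the middle-sized stand. In the top picture its shelf corners are (167.5,161.5), (207.5,117), (227,135.5) and (187,179), the yellow plate centre is (222.5,167.5), the green dot (210,157) and the red dot (211,180). The black-capped pot and the half-painted disc stand beside it. Next is the cabinet.

```bash
cat > h.py <<'E'
import cv2,numpy as np,pickle
from scipy.spatial.transform import Rotation as R
from scipy.optimize import least_squares
def load(n): return pickle.load(open(n+".pkl","rb"))
def proj(f,P):
    C=(np.atleast_2d(P)-f["xyz"])@R.from_euler("xyz",f["attitude"]).as_matrix()
    return C[:,:2]/C[:,2:]*[f["fx"],f["fy"]]+[f["cx"],f["cy"]]
def ray(f,uv):
    d=R.from_euler("xyz",f["attitude"]).apply([(uv[0]-f["cx"])/f["fx"],(uv[1]-f["cy"])/f["fy"],1]); return f["xyz"],d
def atz(f,uv,z):
    o,d=ray(f,uv); return o+d*(z-o[2])/d[2]
def tri(obs):
    A=np.zeros((3,3));b=np.zeros(3)
    for f,uv in obs:
        o,d=ray(f,uv);d=d/np.linalg.norm(d);M=np.eye(3)-np.outer(d,d);A+=M;b+=M@o
    return np.linalg.solve(A,b)
def crop(im,x,y,w,h,k):
    c=cv2.resize(im[y:y+h,x:x+w],None,fx=k,fy=k,interpolation=cv2.INTER_CUBIC)
    for i in range(0,w,10):
        cv2.line(c,(i*k,0),(i*k,6),(0,0,255),1)
        if i%20==0: cv2.putText(c,str(x+i),(i*k,16),0,.35,(0,0,255))
    for j in range(0,h,10):
        cv2.line(c,(0,j*k),(6,j*k),(0,0,255),1)
        if j%20==0: cv2.putText(c,str(y+j),(8,j*k+4),0,.35,(0,0,255))
    return c
def fitpose(pts,obs,p0):
    # obs: list (frame, idx, uv); pose x,y,z,yaw
    def res(p):
        W=R.from_euler("z",p[3]).apply(pts)+p[:3]
        return np.concatenate([(proj(f,W[i])[0]-uv) for f,i,uv in obs])
    s=least_squares(res,p0,x_scale=[100,100,100,1],loss="soft_l1"); return s.x,res(s.x).reshape(-1,2)
E
python3 - <<'E'
from h import *
t,s=load("top0"),load("scene0")
pts=np.array([[20,90,234],[20,-90,234],[100,90,234],[100,-90,234],[0,0,85]])
obs=[(t,0,(187,179)),(t,1,(227,135.5)),(t,2,(167.5,161.5)),(t,3,(207.5,117)),(t,4,(222.5,167.5)),
(s,0,(485,159.5)),(s,1,(462.5,212)),(s,2,(519,169)),(s,3,(499.5,227))]
x,e=fitpose(pts,obs,[400,200,0,.9]);print(x.round(3));print(e.round(1).tolist())
for z in (0,58): print("teal",atz(t,(246,139),z),"green",atz(t,(400,190),z),"disc",atz(t,(194,199),30))
a=crop(t["color"],270,15,120,130,3); b=crop(s["color"],255,245,180,155,2)
H=max(a.shape[0],b.shape[0]);p=lambda i:np.vstack([i,np.zeros((H-i.shape[0],i.shape[1],3),np.uint8)])
cv2.imwrite("pics/c2.png",np.hstack([p(a),p(b)]))
E
```

```text
[ 5.40692e+02  2.19528e+02 -3.25000e-01  8.52000e-01]
[[-0.5, 0.4], [0.4, -0.9], [-0.8, 0.0], [0.1, -0.1], [-0.1, 0.1], [-1.0, -0.3], [-0.8, -0.5], [-0.0, 2.6], [0.9, -0.0]]
teal [653.06086102 156.58028992   0.        ] green [ 478.95472334 -386.56980752    0.        ] disc [438.07136579 326.18263973  30.        ]
teal [642.14242331 147.37183722  58.        ] green [ 474.62107854 -375.23601537   58.        ] disc [438.07136579 326.18263973  30.        ]
```

View pics/c2.png

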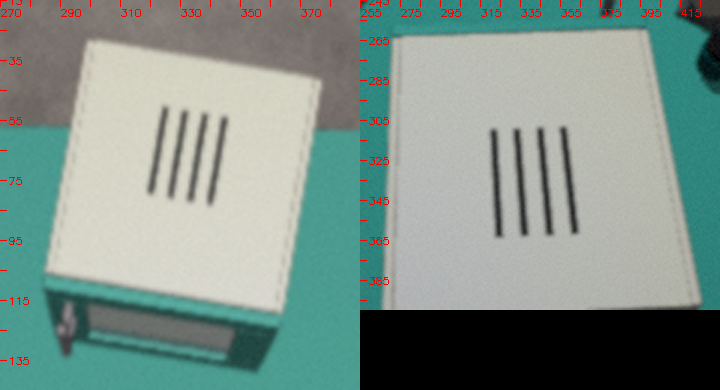

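Run:
```python
from h import *
t,s=load("top0"),load("scene0")
pts=np.array([[0,120,240],[0,-120,240],[240,-120,240],[240,120,240]])
obs=[(t,0,(285.5,106)),(t,1,(363,119.5)),(t,2,(377,41)),(t,3,(299,28)),(s,1,(272.5,264)),(s,0,(399,259.5)),(s,3,(425,397.5))]
x,e=fitpose(pts,obs,[600,-100,0,0.]);print(x.round(3));print(e.round(1).tolist())
Rz=R.from_euler("z",x[3])
print("handle bar", [ (proj(t,Rz.apply([-14-36,-120+215,z])+[x[0],x[1],0])[0].round(1).tolist(), proj(t,Rz.apply([-36,-120+215,z])+[x[0],x[1],0])[0].round(1).tolist()) for z in (234,114)])
# try pot positions
for n,uvt,uvs in (("green",(400,190),(207,243)),("teal",(246.5,139),(433,268))): print(n,tri([(t,uvt),(s,uvs)]))
```

```text
[ 6.90476e+02 -1.12805e+02 -2.50800e+00 -1.65000e-01]
[[-0.9, -0.4], [0.7, 0.1], [0.2, 1.0], [-0.3, 0.1], [-0.9, -0.4], [-0.2, 0.6], [0.8, 0.1]]
handle bar [([289.9, 123.7], [290.7, 119.1]), ([291.9, 131.9], [292.7, 127.7])]
green [ 474.41742554 -376.67820139   60.32892727]
teal [643.83485074 147.12137741  49.27300421]
```

```bash
cat >> h.py <<'E'
SX,SY,SYAW=540.7,219.5,0.852
xs=np.array([np.cos(SYAW),np.sin(SYAW),0]);ys=np.array([-xs[1],xs[0],0]);ez=np.array([0,0,1.])
n=-np.sin(np.radians(40))*xs+np.cos(np.radians(40))*ez
F=np.array([SX,SY,85.])
def frame(y,z): return np.column_stack([np.cross(y,z),y,z])
RI=frame(-ys,-n)
def delta(p,Rt,s=None):
    from rig import r
    s=s or r.sense(); R0=R.from_euler("xyz",s["tcp_rot"])
    d=R0.inv().apply(np.array(p)-s["eef_pos"])/1000
    w=(R0.inv()*R.from_matrix(Rt)).as_rotvec()
    return d.round(3).tolist(),w.round(3).tolist()
E
python3 - <<'E'
from h import *
t=load("top0")
W=F+n*330
print(n,RI,W,delta(W,RI)); print(delta([267,565,331],R.from_euler("xyz",[-3.14031,0,2.6998]).as_matrix()))
for uv in ((390,221),(419,243),(361,316),(331,292)): print(atz(t,uv,330).round(), atz(t,uv,0).round())
for uv in ((243,205),(258,212),(232,247),(216,238)): print(atz(t,uv,130).round())
E
```

```text
[-0.42326231 -0.48376123  0.76604444] [[ 0.50442438  0.75259887  0.42326231]
 [ 0.57652418 -0.65847927  0.48376123]
 [ 0.64278761 -0.         -0.76604444]] [401.02343655  59.85879495 337.79466623] ([-0.337, -0.399, -0.107], [-0.642, 0.486, 1.763])
([0.0, 0.0, -0.1], [0.0, 0.0, 0.0])
[ 369. -295.  330.] [ 370. -352.    0.]
[ 309. -374.  330.] [ 294. -453.    0.]
[ 110. -217.  330.] [  40. -252.    0.]
[ 174. -135.  330.] [ 122. -148.    0.]
[416. 142. 130.]
[394.  93. 130.]
[281. 174. 130.]
[309. 226. 130.]
```

>>> send_rows --targets '[0, 0, -0.04, 0, 0, 0, 1, 0, 0, -0.08, 0, 0, 0, 1, 0, 0, -0.11, 0, 0, 0, 1, -0.03, -0.035, -0.12, -0.04, 0.03, 0.11, 1, -0.06, -0.07, -0.12, -0.08, 0.06, 0.22, 1, -0.09, -0.105, -0.12, -0.12, 0.09, 0.33, 1, -0.12, -0.14, -0.12, -0.16, 0.12, 0.44, 1, -0.15, -0.175, -0.12, -0.2, 0.15, 0.55, 1, -0.18, -0.21, -0.12, -0.24, 0.18, 0.66, 1, -0.21, -0.245, -0.12, -0.28, 0.21, 0.77, 1, -0.24, -0.28, -0.12, -0.32, 0.24, 0.88, 1, -0.26, -0.31, -0.12, -0.36, 0.27, 0.99, 1]'

```text
clock: 1.1
eef_pos: [362.0, 209.0, 351.4]
tcp_rot: [2.953, -0.385, 1.743]
contact_force: [1.5, -0.7, -0.6]
opening: 1.0
grasp_force: 0.0
```

Run:
```python
from h import *
from rig import r
s=r.sense();print(s["qpos"].round(2),s["eef_pos"],delta(F+n*330,RI,s))
```

```text
[ 0.22 -0.24  2.07  0.41  1.13 -0.06] [361.98907476 208.97573193 351.40469646] ([-0.147, 0.021, -0.042], [-0.283, 0.217, 0.786])
```

>>> send_rows --targets '[-0.02, 0.003, -0.006, -0.03, 0.02, 0.09, 1, -0.04, 0.006, -0.012, -0.06, 0.045, 0.17, 1, -0.06, 0.009, -0.018, -0.09, 0.07, 0.26, 1, -0.08, 0.012, -0.024, -0.12, 0.095, 0.35, 1, -0.1, 0.015, -0.03, -0.15, 0.12, 0.44, 1, -0.12, 0.018, -0.036, -0.185, 0.145, 0.53, 1, -0.14, 0.02, -0.04, -0.22, 0.17, 0.62, 1, -0.147, 0.021, -0.042, -0.25, 0.195, 0.71, 1, -0.147, 0.021, -0.042, -0.283, 0.217, 0.786, 1, -0.147, 0.021, -0.042, -0.283, 0.217, 0.786, 1, -0.147, 0.021, -0.042, -0.283, 0.217, 0.786, 1]'

```text
clock: 2.02
eef_pos: [401.1, 62.2, 337.9]
tcp_rot: [3.141, -0.695, 0.859]
contact_force: [0.2, -0.1, 1.3]
opening: 1.006
grasp_force: 0.0
```

Run:
```python
from h import *
from rig import r,cams
s=r.sense();print(s["qpos"].round(2),s["eef_pos"],delta(F+n*330,RI,s),delta(F+n*120,RI,s))
f=cams.grab_frame("wrist");pickle.dump(f,open("w1.pkl","wb"))
c=f["color"].copy(); print(f["xyz"],f["attitude"],proj(f,F),proj(f,F+26*n))
h=np.radians(40);u=np.cos(h)*xs+np.sin(h)*ez
cor=np.array([F+a*65*u+b*65*ys for a,b in((1,1),(1,-1),(-1,-1),(-1,1))])
bar=np.array([F+38*n+a*35*u+b*7*ys for a,b in((1,1),(1,-1),(-1,-1),(-1,1))])
for P in(cor,bar): cv2.polylines(c,[proj(f,P).round().astype(int)],True,(255,0,255),1)
cv2.imwrite("pics/w1.png",c)
```

```text
[-0.39 -0.28  2.24  0.76  1.08 -0.01] [401.09207678  62.16038768 337.88718522] ([-0.001, 0.001, -0.001], [-0.003, 0.003, 0.005]) ([-0.001, 0.002, 0.209], [-0.003, 0.003, 0.005])
[375.95337595  32.23120845 491.60460727] [-2.71743105e+00 -1.58771169e-03 -7.11684849e-01] [[318.28473621 167.08334486]] [[318.28995785 169.55045716]]
```

View pics/w1.png

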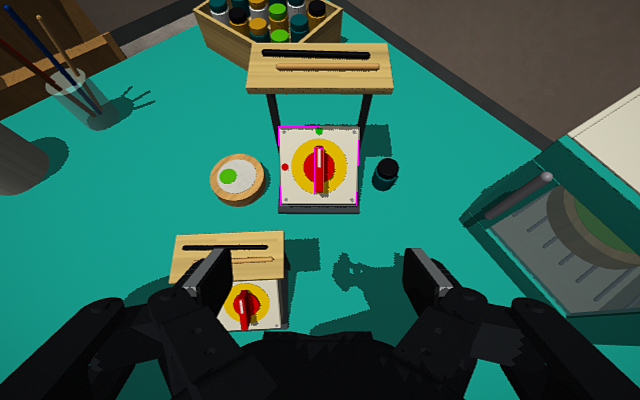

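The wrist picture shows the predicted face outline lying on the stand face, (280-360, 127-205), and the predicted bar outline on the red bar at (319,168). The fit is good to about 1 px. The cabinet handle is at (547,177)-(486,217). I'll go in along the axis.

>>> send_rows --targets '[-0.001, 0.001, 0.03, -0.003, 0.003, 0.005, 1, -0.001, 0.002, 0.06, -0.003, 0.003, 0.005, 1, -0.001, 0.002, 0.095, -0.003, 0.003, 0.005, 1, -0.001, 0.002, 0.13, -0.003, 0.003, 0.005, 1, -0.001, 0.002, 0.165, -0.003, 0.003, 0.005, 1, -0.001, 0.002, 0.2, -0.003, 0.003, 0.005, 1, -0.001, 0.002, 0.23, -0.003, 0.003, 0.005, 1, -0.001, 0.002, 0.25, -0.003, 0.003, 0.005, 1, -0.001, 0.002, 0.25, -0.003, 0.003, 0.005, 1, -0.001, 0.002, 0.25, -0.003, 0.003, 0.005, 1]'

```text
clock: 2.9
eef_pos: [507.1, 182.8, 144.8]
tcp_rot: [-3.139, -0.697, 0.854]
contact_force: [0.6, -0.4, 0.3]
opening: 1.0
grasp_force: 0.0
```

Run:
```python
from h import *
from rig import r,cams
s=r.sense();print(s["qpos"].round(2),s["contact_force"],delta(F+n*14,RI,s))
f=cams.grab_frame("wrist");pickle.dump(f,open("w2.pkl","wb"))
c=f["color"].copy()
h=np.radians(40);u=np.cos(h)*xs+np.sin(h)*ez
cor=np.array([F+a*65*u+b*65*ys for a,b in((1,1),(1,-1),(-1,-1),(-1,1))])
bar=np.array([F+38*n+a*35*u+b*7*ys for a,b in((1,1),(1,-1),(-1,-1),(-1,1))])
for P in(cor,bar): cv2.polylines(c,[proj(f,P).round().astype(int)],True,(255,0,255),1)
cv2.imwrite("pics/w2.png",c)
```

```text
[ 0.04  0.23  2.3   1.41  0.49 -0.5 ] [ 0.63071319 -0.38747908  0.33643685] ([-0.0, 0.001, 0.064], [-0.004, 0.001, 0.001])
```

View pics/w2.png

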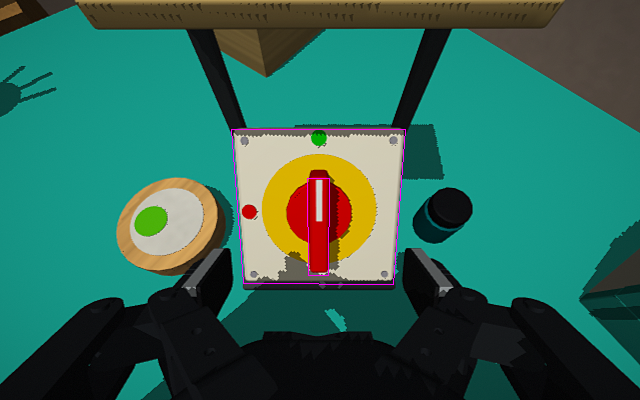

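The close picture shows the bar at (319,170-272) inside its predicted outline and centred between the fingers, with the green dot at (319,138) and the red dot at (249,212). I'll advance and grip.

>>> send_rows --targets '[0, 0.0005, 0.02, -0.004, 0.001, 0, 1, 0, 0.001, 0.035, -0.004, 0.001, 0, 1, 0, 0.001, 0.05, -0.004, 0.001, 0, 1, 0, 0.001, 0.064, -0.004, 0.001, 0, 1, 0, 0.001, 0.064, -0.004, 0.001, 0, 1, 0, 0.001, 0.064, -0.004, 0.001, 0, -0.9, 0, 0.001, 0.064, -0.004, 0.001, 0, -0.9, 0, 0.001, 0.064, -0.004, 0.001, 0, -0.9, 0, 0.001, 0.064, -0.004, 0.001, 0, -0.9, 0, 0.001, 0.064, -0.004, 0.001, 0, -0.9, 0, 0.001, 0.064, -0.004, 0.001, 0, -0.9]' --grip_force 50

```text
clock: 3.87
eef_pos: [534.4, 212.3, 97.1]
tcp_rot: [3.14, -0.701, 0.852]
contact_force: [-24.3, -3.5, 29.1]
opening: 0.152
grasp_force: 53.4
```

>>> send_rows --targets '[0, 0, 0, 0, 0, 0, -0.9, 0, 0, 0, 0, 0, 0, -0.9, 0, 0, 0, 0, 0, 0, -0.9]'

```text
clock: 4.12
eef_pos: [534.3, 212.4, 97.2]
tcp_rot: [3.14, -0.701, 0.852]
contact_force: [-9.8, -2.2, 13.1]
opening: 0.155
grasp_force: 49.5
```

Run:
```python
from h import *
from rig import r
s=r.sense();print({k:np.round(v,2) for k,v in s.items()},delta(F+n*14,RI,s))
```

```text
{'clock': np.float64(4.12), 'qpos': array([ 0.12,  0.38,  2.27,  1.71,  0.45, -0.76]), 'qvel': array([ 0.,  0., -0., -0., -0., -0.]), 'joint_efforts': array([ -0.8 , -40.27, -20.08,   1.64,   0.87,   0.09]), 'eef_pos': array([534.31, 212.4 ,  97.22]), 'tcp_rot': array([ 3.14, -0.7 ,  0.85]), 'contact_force': array([-9.83, -2.17, 13.14]), 'wrist_torque': array([0.41, 0.46, 0.68]), 'grasp_force': np.float64(49.51), 'opening': np.float64(0.15)} ([-0.001, 0.0, 0.001], [0.002, -0.003, -0.0])
```

>>> send_rows --targets '[0, 0, -0.003, 0, 0, -0.1, -0.9, 0, 0, -0.003, 0, 0, -0.22, -0.9, 0, 0, -0.003, 0, 0, -0.34, -0.9, 0, 0, -0.003, 0, 0, -0.46, -0.9, 0, 0, -0.003, 0, 0, -0.58, -0.9, 0, 0, -0.003, 0, 0, -0.7, -0.9, 0, 0, -0.003, 0, 0, -0.8, -0.9, 0, 0, -0.003, 0, 0, -0.8, -0.9]'

```text
clock: 4.78
eef_pos: [533.4, 211.7, 98.4]
tcp_rot: [2.595, -0.462, 1.79]
contact_force: [6.2, 13.8, -14.6]
opening: 0.15
grasp_force: 53.8
```

Run:
```python
from h import *
from rig import r
s=r.sense();print({k:np.round(v,2) for k,v in s.items()},delta(F+n*17,R.from_rotvec(np.pi/2*n).as_matrix()@RI,s))
```

```text
{'clock': np.float64(4.78), 'qpos': array([ 0.11,  0.37,  2.27,  1.7 ,  0.45, -1.56]), 'qvel': array([ 0.  ,  0.  ,  0.  , -0.  , -0.  ,  0.15]), 'joint_efforts': array([ -5.96, -51.55, -16.79,   1.49,   1.11,  -1.77]), 'eef_pos': array([533.45, 211.66,  98.42]), 'tcp_rot': array([ 2.6 , -0.46,  1.79]), 'contact_force': array([  6.24,  13.77, -14.56]), 'wrist_torque': array([0.33, 0.45, 0.51]), 'grasp_force': np.float64(53.85), 'opening': np.float64(0.15)} ([-0.001, -0.0, 0.0], [0.002, 0.0, -0.764])
```

>>> send_rows --targets '[0, 0, 0.001, 0, 0, -0.1, -0.9, 0, 0, 0.001, 0, 0, -0.22, -0.9, 0, 0, 0.001, 0, 0, -0.34, -0.9, 0, 0, 0.001, 0, 0, -0.46, -0.9, 0, 0, 0.001, 0, 0, -0.58, -0.9, 0, 0, 0.001, 0, 0, -0.7, -0.9, 0, 0, 0.001, 0, 0, -0.79, -0.9, 0, 0, 0.001, 0, 0, -0.79, -0.9, 0, 0, 0.001, 0, 0, -0.79, -0.9]'

```text
clock: 5.53
eef_pos: [533.5, 211.7, 98.3]
tcp_rot: [2.441, 0.012, 2.436]
contact_force: [-3.6, 3.8, 3.5]
opening: 0.147
grasp_force: 57.4
```

Run:
```python
from h import *
from rig import r
s=r.sense();print({k:np.round(v,2) for k,v in s.items()},delta(F+n*17,R.from_rotvec(np.pi/2*n).as_matrix()@RI,s))
```

```text
{'clock': np.float64(5.53), 'qpos': array([ 0.11,  0.37,  2.27,  1.7 ,  0.45, -2.34]), 'qvel': array([ 0.  ,  0.  , -0.  , -0.  ,  0.  ,  0.01]), 'joint_efforts': array([ -2.46, -44.74, -19.42,   1.12,   0.74,  -0.89]), 'eef_pos': array([533.47, 211.73,  98.26]), 'tcp_rot': array([2.44, 0.01, 2.44]), 'contact_force': array([-3.61,  3.84,  3.54]), 'wrist_torque': array([0.71, 0.94, 0.26]), 'grasp_force': np.float64(57.39), 'opening': np.float64(0.15)} ([-0.0, -0.0, -0.0], [0.003, 0.001, 0.018])
```

>>> send_rows --targets '[0, 0, 0, 0, 0, 0, 1, 0, 0, 0, 0, 0, 0, 1, 0, 0, 0, 0, 0, 0, 1, 0, 0, 0, 0, 0, 0, 1, 0, 0, -0.03, 0, 0, 0, 1, 0, 0, -0.06, 0, 0, 0, 1, 0, 0, -0.09, 0, 0, 0.0, 1, 0, 0, -0.12, 0, 0, 0.1, 1, 0, 0, -0.15, 0, 0, 0.2, 1, 0, 0, -0.18, 0, 0, 0.3, 1, 0, 0, -0.21, 0, 0, 0.4, 1, 0, 0, -0.24, 0, 0, 0.5, 1]'

```text
clock: 6.53
eef_pos: [430.9, 94.2, 282.8]
tcp_rot: [2.502, -0.302, 2.035]
contact_force: [0.4, -0.8, 0.0]
opening: 0.997
grasp_force: 0.0
```

Run:
```python
from h import *
from rig import r,cams
s=r.sense();print(s["qpos"].round(2),delta(F+n*330,RI,s))
t,sc=load("top0"),load("scene0")
print(tri([(t,(390,221)),(sc,(213,127))]),tri([(t,(419,243)),(sc,(186,107))]))
f=cams.grab_frame("wrist");pickle.dump(f,open("w3.pkl","wb"));cv2.imwrite("pics/w3.png",f["color"])
```

```text
[-0.25 -0.17  2.29  0.85  0.86 -1.14] ([-0.0, 0.001, -0.071], [0.004, 0.002, 1.084])
[ 368.48382406 -302.96713936  328.88868561] [ 310.23068839 -366.77470559  347.90400825]
```

View pics/w3.png

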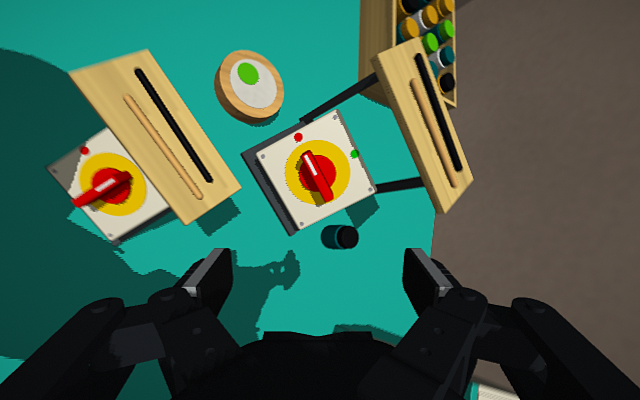

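The wrist picture shows the pointer at (305,152) aimed at the red dot (298,137), so the isolator is off. Next is the handle position, from the earlier wrist view.

```bash
cat >> h.py <<'E'
CX,CY,CYAW=690.5,-112.8,-0.165
RC=R.from_euler("z",CYAW)
def cab(p): return RC.apply(p)+np.array([CX,CY,0])
def doorR(a): return RC*R.from_euler("z",a)
HINGE=np.array([CX,CY,0])+RC.apply([0,-120,0])
def RD(a):
    d=doorR(a).as_matrix(); return frame(-d[:,1],-ez)
E
python3 - <<'E'
from h import *
from rig import r
w=load("w1");t=load("top0")
for o in (-50,-36): print(o,[proj(w,cab([o,95,z])).round(1).tolist() for z in (234,114)],cab([o,95,0]))
print(tri([(w,(547,176)),(t,(292.5,117))]),atz(w,(547,176),232),atz(t,(292.5,117),232))
P=cab([-50,95,330]);print(P,delta([600,0,380],RD(0)))
E
```

```text
-50 [[[548.8, 173.3]], [[486.4, 216.1]]] [656.78305368 -10.87763969   0.        ]
-36 [[[557.9, 167.3]], [[493.5, 211.4]]] [670.59291065 -13.17717233   0.        ]
[684.16482759 -16.6469057  204.35433241] [654.57806788 -11.75212897 232.        ] [677.45139813 -18.32002672 232.        ]
[656.78305368 -10.87763969 330.        ] ([-0.123, 0.17, -0.043], [0.035, -0.84, 1.992])
```

>>> send_rows --targets '[-0.005, 0.008, -0.02, 0.002, -0.045, 0.11, 1, -0.01, 0.015, -0.04, 0.004, -0.09, 0.22, 1, -0.016, 0.024, -0.05, 0.006, -0.14, 0.33, 1, -0.023, 0.033, -0.06, 0.008, -0.185, 0.44, 1, -0.03, 0.042, -0.06, 0.01, -0.23, 0.55, 1, -0.037, 0.052, -0.06, 0.012, -0.28, 0.66, 1, -0.045, 0.062, -0.06, 0.014, -0.325, 0.77, 1, -0.053, 0.073, -0.06, 0.016, -0.37, 0.88, 1, -0.061, 0.084, -0.06, 0.018, -0.42, 0.99, 1, -0.069, 0.095, -0.06, 0.02, -0.46, 1.1, 1, -0.077, 0.107, -0.06, 0.022, -0.51, 1.21, 1, -0.085, 0.118, -0.055, 0.023, -0.555, 1.32, 1]'

```text
clock: 7.58
eef_pos: [539.7, 20.0, 367.2]
tcp_rot: [3.018, -0.274, 0.584]
contact_force: [0.5, -0.4, 0.3]
opening: 1.0
grasp_force: 0.0
```

Run:
```python
from h import *
from rig import r
s=r.sense();print(s["qpos"].round(2),delta([600,0,380],RD(0),s))
```

```text
[ 0.01 -0.05  1.85  0.05  1.05  0.99] ([0.041, 0.05, 0.004], [0.015, -0.306, 0.727])
```

>>> send_rows --targets '[0.005, 0.006, 0, 0.002, -0.04, 0.1, 1, 0.01, 0.012, 0.001, 0.004, -0.085, 0.2, 1, 0.016, 0.02, 0.002, 0.006, -0.13, 0.3, 1, 0.022, 0.027, 0.002, 0.008, -0.17, 0.4, 1, 0.028, 0.034, 0.003, 0.01, -0.21, 0.5, 1, 0.034, 0.041, 0.003, 0.012, -0.255, 0.6, 1, 0.041, 0.05, 0.004, 0.015, -0.306, 0.727, 1, 0.041, 0.05, 0.004, 0.015, -0.306, 0.727, 1, 0.041, 0.05, 0.004, 0.015, -0.306, 0.727, 1]'

```text
clock: 8.33
eef_pos: [599.7, 0.0, 378.4]
tcp_rot: [-3.141, 0.001, -0.159]
contact_force: [-0.4, 0.5, -0.4]
opening: 0.995
grasp_force: 0.0
```

Run:
```python
from h import *
from rig import r,cams
s=r.sense();print(s["qpos"].round(2),s["eef_pos"],s["tcp_rot"])
f=cams.grab_frame("wrist");pickle.dump(f,open("w4.pkl","wb"))
c=f["color"].copy()
for a,b in (([-50,95,234],[-50,95,114]),([-14,120,240],[-14,-120,240])): cv2.polylines(c,[proj(f,cab(np.array([a,b]))).round().astype(int)],False,(255,0,255),1)
print(proj(f,cab([-50,95,234])),proj(f,cab([-50,95,114])),f["xyz"])
cv2.imwrite("pics/w4.png",c)
```

```text
[-0.    0.21  1.5   0.    1.43  1.73] [5.99739779e+02 2.48120088e-02 3.78413621e+02] [-3.14092041e+00  9.30856267e-04 -1.58648264e-01]
[[318.84671371 134.88868263]] [[318.40317066 131.64861599]] [667.33707398 -11.05322998 521.76190178]
```

View pics/w4.png

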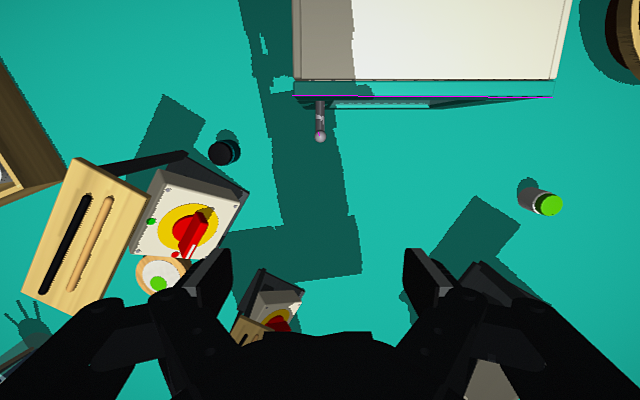

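Run:
```python
from h import *
w1,w4=load("w1"),load("w4")
P=tri([(w1,(547,176)),(w4,(320,137))]);print(P,atz(w4,(320,137),232))
print(delta([655.5,-11.7,378.4],RD(0)),delta([655.5,-11.7,198],RD(0)))
```

```text
[654.52561234 -11.71385247 232.05270327] [654.52767959 -11.68466315 232.        ]
([0.058, 0.003, 0.0], [-0.001, 0.0, 0.008]) ([0.058, 0.003, 0.181], [-0.001, 0.0, 0.008])
```

The wrist picture shows the handle's ball top at (320,137), within 2 px of the prediction. Triangulated, it is at (654.5, -11.7, 232). I'll lower the gripper over it and grip.

>>> send_rows --targets '[0.03, 0.002, 0, -0.001, 0, 0.004, 1, 0.057, 0.003, 0.0, -0.001, 0, 0.008, 1, 0.057, 0.003, 0.03, -0.001, 0, 0.008, 1, 0.057, 0.003, 0.065, -0.001, 0, 0.008, 1, 0.057, 0.003, 0.1, -0.001, 0, 0.008, 1, 0.057, 0.003, 0.13, -0.001, 0, 0.008, 1, 0.057, 0.003, 0.16, -0.001, 0, 0.008, 1, 0.057, 0.003, 0.18, -0.001, 0, 0.008, 1, 0.057, 0.003, 0.18, -0.001, 0, 0.008, 1, 0.057, 0.003, 0.18, -0.001, 0, 0.008, -0.9, 0.057, 0.003, 0.18, -0.001, 0, 0.008, -0.9, 0.057, 0.003, 0.18, -0.001, 0, 0.008, -0.9]' --grip_force 40

```text
clock: 9.38
eef_pos: [656.1, -11.6, 201.8]
tcp_rot: [-3.141, -0.004, -0.167]
contact_force: [-0.6, 0.0, 0.6]
opening: 0.604
grasp_force: 0.0
```

>>> send_rows --targets '[0, 0, 0, 0, 0, 0, -0.9, 0, 0, 0, 0, 0, 0, -0.9, 0, 0, 0, 0, 0, 0, -0.9, 0, 0, 0, 0, 0, 0, -0.9, 0, 0, 0, 0, 0, 0, -0.9]'

```text
clock: 9.8
eef_pos: [655.6, -11.4, 200.4]
tcp_rot: [-3.141, -0.002, -0.167]
contact_force: [-0.3, 1.6, 6.4]
opening: 0.127
grasp_force: 39.1
```

```bash
cat >> h.py <<'E'
def door_rows(a0,a1,N,z=None):
    """rows (tool frame at start) for the bar carried from door angle a0 to a1"""
    from rig import r
    s=r.sense();R0=R.from_euler("xyz",s["tcp_rot"]);out=[]
    q=lambda a:HINGE+doorR(a).apply([-50,215,0])
    for a in np.linspace(a0,a1,N+1)[1:]:
        d=R0.inv().apply(q(a)-q(a0))/1000
        out.append([round(d[0],3),round(d[1],3),0,0,0,round(-(a-a0),3),-0.9])
    return s,out
E
python3 - <<'E'
from h import *
s,o=door_rows(0,0.8,12)
print({k:np.round(v,2) for k,v in s.items()}); print(o, HINGE)
E
```

```text
{'clock': np.float64(9.8), 'qpos': array([-0.02,  0.43,  1.59,  0.  ,  1.12,  1.72]), 'qvel': array([ 0.,  0.,  0., -0., -0., -0.]), 'joint_efforts': array([-1.010e+00, -6.123e+01, -3.145e+01, -4.600e-01, -2.600e-01,
       -2.000e-02]), 'eef_pos': array([655.62, -11.39, 200.38]), 'tcp_rot': array([-3.14, -0.  , -0.17]), 'contact_force': array([-0.32,  1.57,  6.43]), 'wrist_torque': array([0.28, 0.12, 0.02]), 'grasp_force': np.float64(39.1), 'opening': np.float64(0.13)}
[[np.float64(-0.014), np.float64(0.004), 0, 0, 0, np.float64(-0.067), -0.9], [np.float64(-0.028), np.float64(0.009), 0, 0, 0, np.float64(-0.133), -0.9], [np.float64(-0.042), np.float64(0.014), 0, 0, 0, np.float64(-0.2), -0.9], [np.float64(-0.055), np.float64(0.021), 0, 0, 0, np.float64(-0.267), -0.9], [np.float64(-0.068), np.float64(0.028), 0, 0, 0, np.float64(-0.333), -0.9], [np.float64(-0.08), np.float64(0.037), 0, 0, 0, np.float64(-0.4), -0.9], [np.float64(-0.091), np.float64(0.046), 0, 0, 0, np.float64(-0.467), -0.9], [np.float64(-0.102), np.float64(0.056), 0, 0, 0, np.float64(-0.533), -0.9], [np.float64(-0.113), np.float64(0.066), 0, 0, 0, np.float64(-0.6), -0.9], [np.float64(-0.122), np.float64(0.077), 0, 0, 0, np.float64(-0.667), -0.9], [np.float64(-0.131), np.float64(0.089), 0, 0, 0, np.float64(-0.733), -0.9], [np.float64(-0.139), np.float64(0.101), 0, 0, 0, np.float64(-0.8), -0.9]] [ 670.78972028 -231.17020264    0.        ]
```

>>> send_rows --targets '[-0.007, 0.002, 0, 0, 0, -0.033, -0.9, -0.014, 0.004, 0, 0, 0, -0.067, -0.9, -0.021, 0.0065, 0, 0, 0, -0.1, -0.9, -0.028, 0.009, 0, 0, 0, -0.133, -0.9, -0.035, 0.0115, 0, 0, 0, -0.167, -0.9, -0.042, 0.014, 0, 0, 0, -0.2, -0.9, -0.0485, 0.0175, 0, 0, 0, -0.233, -0.9, -0.055, 0.021, 0, 0, 0, -0.267, -0.9, -0.0615, 0.0245, 0, 0, 0, -0.3, -0.9, -0.068, 0.028, 0, 0, 0, -0.333, -0.9, -0.074, 0.0325, 0, 0, 0, -0.367, -0.9, -0.08, 0.037, 0, 0, 0, -0.4, -0.9]'

```text
clock: 10.8
eef_pos: [570.5, -34.8, 200.3]
tcp_rot: [3.141, -0.002, 0.234]
contact_force: [-0.1, 1.1, 6.7]
opening: 0.125
grasp_force: 39.6
```

Run:
```python
from h import *
s,o=door_rows(0.4,1.0,12)
print({k:np.round(v,2) for k,v in s.items()}); print(np.array(o)[:,[0,1,5]].tolist(),HINGE+doorR(.4).apply([-50,215,0]))
```

```text
{'clock': np.float64(10.8), 'qpos': array([-0.06,  0.3 ,  1.78, -0.  ,  1.06,  1.27]), 'qvel': array([-0.08, -0.12,  0.17,  0.  , -0.05, -0.47]), 'joint_efforts': array([ -0.21, -50.4 , -30.36,  -0.44,   0.07,   0.82]), 'eef_pos': array([570.54, -34.82, 200.34]), 'tcp_rot': array([ 3.14, -0.  ,  0.23]), 'contact_force': array([-0.12,  1.14,  6.67]), 'wrist_torque': array([ 0.17, -0.01,  0.02]), 'grasp_force': np.float64(39.6), 'opening': np.float64(0.12)}
[[-0.011, 0.003, -0.05], [-0.021, 0.006, -0.1], [-0.032, 0.01, -0.15], [-0.042, 0.014, -0.2], [-0.052, 0.019, -0.25], [-0.061, 0.024, -0.3], [-0.071, 0.03, -0.35], [-0.08, 0.036, -0.4], [-0.089, 0.043, -0.45], [-0.097, 0.05, -0.5], [-0.105, 0.058, -0.55], [-0.113, 0.066, -0.6]] [572.10276133 -33.72176853   0.        ]
```

>>> send_rows --targets '[-0.011, 0.003, 0, 0, 0, -0.05, -0.9, -0.021, 0.006, 0, 0, 0, -0.1, -0.9, -0.032, 0.01, 0, 0, 0, -0.15, -0.9, -0.042, 0.014, 0, 0, 0, -0.2, -0.9, -0.052, 0.019, 0, 0, 0, -0.25, -0.9, -0.061, 0.024, 0, 0, 0, -0.3, -0.9, -0.071, 0.03, 0, 0, 0, -0.35, -0.9, -0.08, 0.036, 0, 0, 0, -0.4, -0.9, -0.089, 0.043, 0, 0, 0, -0.45, -0.9, -0.097, 0.05, 0, 0, 0, -0.5, -0.9, -0.105, 0.058, 0, 0, 0, -0.55, -0.9, -0.113, 0.066, 0, 0, 0, -0.6, -0.9]'

```text
clock: 11.8
eef_pos: [476.7, -126.1, 200.3]
tcp_rot: [3.138, -0.001, 0.835]
contact_force: [6.6, -1.9, -0.6]
opening: 0.122
grasp_force: 39.3
```

Run:
```python
from h import *
s,o=door_rows(1.0,1.55,11)
print({k:np.round(v,2) for k,v in s.items()}); print(np.array(o)[:,[0,1,5]].tolist(),HINGE+doorR(1.0).apply([-50,215,0]))
```

```text
{'clock': np.float64(11.8), 'qpos': array([-0.26,  0.18,  1.94, -0.  ,  1.01,  0.47]), 'qvel': array([-0.27, -0.06,  0.08, -0.  , -0.03, -0.86]), 'joint_efforts': array([  2.57, -43.83, -27.27,   0.15,   1.99,   1.47]), 'eef_pos': array([ 476.67, -126.07,  200.33]), 'tcp_rot': array([ 3.14, -0.  ,  0.84]), 'contact_force': array([ 6.56, -1.86, -0.56]), 'wrist_torque': array([-0.31, -0.94, -0.01]), 'grasp_force': np.float64(39.26), 'opening': np.float64(0.12)}
[[-0.011, 0.003, -0.05], [-0.021, 0.006, -0.1], [-0.032, 0.01, -0.15], [-0.042, 0.014, -0.2], [-0.052, 0.019, -0.25], [-0.061, 0.024, -0.3], [-0.071, 0.03, -0.35], [-0.08, 0.036, -0.4], [-0.089, 0.043, -0.45], [-0.097, 0.05, -0.5], [-0.105, 0.058, -0.55]] [ 477.85208613 -123.93182646    0.        ]
```

>>> send_rows --targets '[-0.011, 0.003, 0, 0, 0, -0.05, -0.9, -0.021, 0.006, 0, 0, 0, -0.1, -0.9, -0.032, 0.01, 0, 0, 0, -0.15, -0.9, -0.042, 0.014, 0, 0, 0, -0.2, -0.9, -0.052, 0.019, 0, 0, 0, -0.25, -0.9, -0.061, 0.024, 0, 0, 0, -0.3, -0.9, -0.071, 0.03, 0, 0, 0, -0.35, -0.9, -0.08, 0.036, 0, 0, 0, -0.4, -0.9, -0.089, 0.043, 0, 0, 0, -0.45, -0.9, -0.097, 0.05, 0, 0, 0, -0.5, -0.9, -0.105, 0.058, 0, 0, 0, -0.55, -0.9, -0.105, 0.058, 0, 0, 0, -0.55, -0.9]'

```text
clock: 12.8
eef_pos: [450.2, -243.9, 200.3]
tcp_rot: [3.136, 0.001, 1.385]
contact_force: [8.4, 0.3, 0.4]
opening: 0.128
grasp_force: 39.7
```

>>> send_rows --targets '[0, 0, 0, 0, 0, 0, -0.9, 0, 0, 0, 0, 0, 0, -0.9, 0, 0, 0, 0, 0, 0, -0.9, 0, 0, 0, 0, 0, 0, -0.9]'

```text
clock: 13.13
eef_pos: [450.1, -242.5, 200.4]
tcp_rot: [3.136, 0.001, 1.382]
contact_force: [8.5, 0.3, -0.9]
opening: 0.128
grasp_force: 39.5
```

Run:
```python
from h import *
from rig import r
s=r.sense();print({k:np.round(v,2) for k,v in s.items()})
v=(RC.inv().apply(s["eef_pos"]-HINGE));print("door angle", np.arctan2(v[1],v[0])-np.arctan2(215,-50),np.hypot(v[0],v[1]),np.hypot(50,215))
```

```text
{'clock': np.float64(13.13), 'qpos': array([-0.5 ,  0.21,  1.91,  0.  ,  1.02, -0.31]), 'qvel': array([ 0.,  0.,  0.,  0.,  0., -0.]), 'joint_efforts': array([-2.280e+00, -4.709e+01, -2.680e+01, -1.190e+00,  2.440e+00,
        1.000e-02]), 'eef_pos': array([ 450.13, -242.47,  200.36]), 'tcp_rot': array([3.14, 0.  , 1.38]), 'contact_force': array([ 8.49,  0.34, -0.91]), 'wrist_torque': array([ 0.07, -1.28,  0.03]), 'grasp_force': np.float64(39.51), 'opening': np.float64(0.13)}
door angle -4.7247220969734895 220.95059395504177 220.73740054644117
```

Door angle is about 1.56 rad. I'll release and go straight up.

>>> send_rows --targets '[0, 0, 0, 0, 0, 0, 0.6, 0, 0, 0, 0, 0, 0, 0.6, 0, 0, 0, 0, 0, 0, 0.6, 0, 0, 0, 0, 0, 0, 0.6, 0, 0, -0.02, 0, 0, 0, 0.6, 0, 0, -0.04, 0, 0, 0, 0.6, 0, 0, -0.07, 0, 0, 0, 0.6, 0, 0, -0.1, 0, 0, 0, 0.6, 0, 0, -0.13, 0, 0, 0, 0.6, 0, 0, -0.15, 0, 0, 0, 0.6, 0, 0, -0.17, 0, 0, 0, 0.6, 0, 0, -0.17, 0, 0, 0, 0.6]'

```text
clock: 14.13
eef_pos: [448.7, -242.5, 373.6]
tcp_rot: [3.136, 0.002, 1.382]
contact_force: [0.9, -1.4, -0.1]
opening: 0.798
grasp_force: 0.0
```

>>> send_rows --targets '[0, 0, 0, 0, 0, 0, 0.6, 0, 0, 0, 0, 0, 0, 0.6, 0, 0, 0, 0, 0, 0, 0.6]'

```text
clock: 14.38
eef_pos: [446.9, -241.4, 368.1]
tcp_rot: [-3.14, -0.0, 1.382]
contact_force: [-0.9, 0.6, -0.2]
opening: 0.802
grasp_force: 0.0
```

Run:
```python
from h import *
from rig import r,cams
print(r.sense()["qvel"].round(3))
f=cams.grab_frame("wrist");g=cams.grab_frame("top");c=g["color"].copy()
P=HINGE+doorR(1.558).apply([[0,0,240],[0,240,240]])
k=np.vstack([cv2.resize(f["color"],None,fx=.7,fy=.7)[:,:448],cv2.resize(c[80:330,140:460],(448,350))])[:600]
cv2.imwrite("pics/e.png",np.hstack([cv2.resize(c[20:330,140:460],(400,388)),cv2.resize(f["color"],(400,250)).repeat(1,0) if 0 else cv2.copyMakeBorder(cv2.resize(f["color"],(400,250)),0,138,0,0,0)]))
print(proj(g,P))
```

```text
[ 0.002  0.005 -0.003 -0.002  0.003  0.002]
[[363.75022    119.40547763]
 [348.959496   198.37260497]]
```

View pics/e.png

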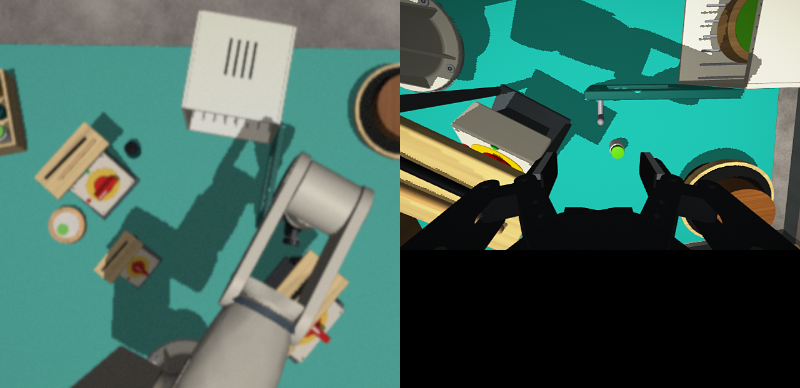

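The final pictures show the door standing square along the predicted line, the red pointer at its red dot, and both pots and the disc where they were. I'll lift a little more for clearance and hand in.

>>> send_rows --targets '[0, 0, -0.03, 0, 0, 0, 0.6, 0, 0, -0.06, 0, 0, 0, 0.6, 0, 0, -0.08, 0, 0, 0, 0.6, 0, 0, -0.08, 0, 0, 0, 0.6, 0, 0, -0.08, 0, 0, 0, 0.6, 0, 0, -0.08, 0, 0, 0, 0.6, 0, 0, -0.08, 0, 0, 0, 0.6]'

```text
clock: 15.07
eef_pos: [447.0, -241.4, 447.8]
tcp_rot: [-3.139, -0.001, 1.383]
contact_force: [0.4, -0.4, -0.4]
opening: 0.801
grasp_force: 0.0
```

```bash
python3 -c "
from rig import r
print(r.sense()['contact_force']);print(r.sign_off())"
```

```text
[ 0.43044777 -0.38535817 -0.3890999 ]
the job is handed in; nothing more can be done
None
```

The job is handed in at about 15 s: the isolator was turned fully off with the door shut, the door then swung to about 1.56 rad (square), the pots and disc look unmoved, and the arm is clear; sign-off gave no verdict.

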